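Put the light-sensitive reagent in the dark box and latch its sliding hatch

TASK

Stand the small bottle upright inside the dark box, through the open hatchway, and let go of it. Then slide the hatch along its track until it closes against the rubber seal of the end frame and the spring catch pops up behind it, so that it stays shut on its own; feel for the end and stop there, do not ram the hatch against its stops (never more than about 15 N on them). Leave the two taller bottles and the timer undisturbed, and never tip the small bottle over.

Things in the scene. Friction and masses are not known exactly. Their poses are not given: they have to be found in the camera images.
- case: Grey oblong box fixed on the bench, 170 (x) x 310 (y) x 81 mm high. Origin on the bench under it; it spans own y -150 to +160 mm. The hatch closes along the box's own +y. Roof behind the hatchway (y < +5 mm): fixed deck, top z = 68 mm. Aluminium side rails rise to z = 81.5 mm, their lips hold the hatch edges down (128 mm free between the lips).
- hatchway (a point): Centre of the compartment floor under the hatchway, at box (0, 64, 5) mm, axes as the box's. The roof opening spans box x -62 to +62, y +5 to +118 mm (the open hatch may cover its first 10 mm); roof underside at z = 60 mm, top 68 mm. Hold the bottle near its top and open the fingers only a little here.
- hatch: Loose grey plate captured under the side rails with 1.5 mm play, 140 (x) x 142 (y) x 8 mm, about 0.3 kg. Origin: centre of its underside, which rides at box z = 68 mm; axes as the box's. Its centre starts at box y -78 to -56 mm; shut it is at y +51 to +73 mm, depending on how the catch is set. Sliding takes about 1 to 5 N.
- rib (a point): Middle of the rear (-y) face of the hatch's upright pull rib: push here towards the box's +y. The rib is 70 mm along x, 14 mm thick along y, 28 mm high on the plate; this point lies at hatch (0, -27, 22) mm, 14 mm above the plate's top face.
- end_frame: Aluminium bar across the box's closing end, 170 x 12 x 18 mm, top 86 mm above the bench; origin and axes are those of the box. In front of it the black sprung rubber seal strip, face at box y = +118 mm, which the hatch's front edge meets when its centre is at y = +47 mm: 3.5 N preload, then 0.15 N per mm, 24 mm travel.
- latch: Spring catch; frame as the box. A 16 mm wide steel pawl in the deck (x = 0, y about -15 mm) lies under the hatch and pops up 7 mm behind its rear edge once it is far enough; the seal then presses the hatch back on it. 2 mm after the pop steel stops block the hatch hard. Pawl and stops shift together by up to 20 mm each time, unmeasured: feel for the end (6 to 13 N push before the stops).
- bottle_small: Small squat brown round bottle with a screw cap, 30 mm diameter, 57 mm tall, the shortest of the three bottles; origin at the centre of its underside, z along its axis. Stands on the bench; its place among the three bottles varies.
- bottle_tall_1: Bystander: white round bottle, 36 mm diameter, 78 mm tall; origin at the centre of its underside.
- bottle_tall_2: Bystander: white round bottle, 36 mm diameter, 78 mm tall; origin at the centre of its underside.
- timer: Bystander: white square timer lying face up, 66 x 66 x 19 mm; origin at the centre of its underside.
There are look-alikes about, which are no part of the job. What is shaped like the bottle_small but purple, red or yellow is not meant.

How it is judged:
By the outcome, as a careful person would: the job done as asked, in the order asked, and still so for the second after the job is handed in, with the robot touching nothing.
It also fails if it takes over 61 s, if anything falls off the work surface, if the arm or the gripper's body presses on something with over 40 N, if the wrist force passes 120 N, or if a joint passes its speed limit or range.

ROBOT

A 6-joint arm with a two-finger parallel gripper is mounted at the origin on a cart in front of the work surface, level with it; the furniture and walls round the work are solid. World frame = base frame: x ahead of the robot, y to its left, z up, the work surface at z = 0. Lengths are in m, angles in rad, forces in N, time in s.
With the tool pointing down it reaches from about 0.325 to 0.9 m from the base axis. Payload 6.1 kg.
Tool frame: the origin (TCP) lies on the centre line of the jaws, within the pads' length; the fingertips stand 25 mm ahead of it and the grasp point (between the pads) lies 6 mm ahead of it (arm.tips_ahead is the distance from the TCP to the fingertips, in m); y points along the fingers, z is the direction in which the jaws open and shut, and the axes are right-handed (so a half turn about y gives the same grasp; the last joint's range is limited). The gripper opens to 85 mm and grips with 20 to 120 N. Pads are 22 mm wide; open, the fingers measure 114 mm over their backs; the gripper's body (76 mm by 85 mm) begins 54 mm behind the grasp point. The pads swing forward as they close: fully open they stand 13 mm farther back than shut.
Start: joints at [-1.428, 0.22, 1.526, -0, 1.395, -0.126], TCP at [0.166, -0.603, 0.256] pointing down, gripper open.
Joint ranges: [-2.98, 2.98], [-0.91, 2.08], [0.09, 2.57], [-1.24, 4.39], [0.2, 2.65], [-2.68, 2.68]. Speed limits (rad/s): [2.57, 2.57, 3.01, 3.14, 3.14, 3.14].

INTERFACE

Orientations are given as a unit quaternion [x, y, z, w].
In Python, from plant import status, eyes, workorder, arm gives the robot as it stands. The module is installed in compiled form; this text tells all that it offers.
- The arm moves only by the tool send_rows, never from a script. Its argument "increments" is a list of rows, each an object of numbers: "fingers": the opening, from 0 (shut) to 1 (fully open); "dx", "dy", "dz": the shift along the tool's x, y, z in m; "ax", "ay", "az": the turn, a rotation vector about the tool's x, y, z in rad. A call has 1 to 5 rows; each row is the pose to reach, as a shift and turn from the pose commanded when the call began, along the tool's axes at that moment; what a row does not reach only later rows make up. A row lasts 1/10 s, in which the tool goes at most 50 mm and 8.59 degrees, less where a joint would pass 70% of its speed; a pose out of reach is approached as far as the arm can. A call with a gripper value outside its range is refused whole. The fingers move at their own pace and stop on an object; "newtons" is the grip in N (left out, the last holds). Time passes only in rows, so rows that repeat a pose let the fingers close. It gives the time, the measured TCP pose, the force and the opening at its end, in the units of the state.
- status.observe(): the state, without advancing time (a new reading comes with each control period).
- eyes.grab_frame(name): name is "scene" or "top" or "wrist"; returns a dict with "image" (400x640x3 uint8, blue, green, red), "vertical_fov" (degrees; the focal length in pixels is half the picture's height over the tangent of half this angle, whatever the lens; pixels are square), "cx", "cy" (the principal point, pixels), "camera_from_world" (4x4, takes a point from world to camera coordinates). Camera axes: x right, y up, looking along -z (the intrinsics and any distortion apply to the point x, -y, -z); pixel columns grow to the right and rows downward; lengths in m; the calibration is good to about 2 mm. A picture is of the moment at which its call begins. There is no depth.
- workorder.finish_job(): hands the job in, once; it reports no verdict.
The state is a dict: "time": time; "joint_positions": joint angles; "joint_vel": joint speeds; "tau": joint torques, N m; "tcp_pos": TCP position; "tcp_rot": TCP orientation; "contact_force": force on the tool from outside, world axes, zero at the start; "torque": the same for the moment, N m; "width": finger opening in m.
Only numpy, scipy, OpenCV 4.12 (cv2) and the standard library are available. Lean on these libraries where they do the work, as an engineer would, in place of code of your own. Each camera call takes 0.05 s, during which the arm holds its last target.

## Working session

There is one attempt and no reset: what is moved stays moved. The work goes in short steps, Python scripts to look and compute and a tool call to move; the robot and the scene stay as the last step left them, time stands still between calls to the robot, and variables do not carry over. Pictures are saved under pics/ and viewed, and the job is handed in when it is done.

Besides the shell and the picture viewer there is one more tool, called after "Call:" as name([rows], argument=value, ...), one row to a line, values as JSON. send_rows: Moves the arm, as the interface text tells. Its arguments: {"type":"object","properties":{"increments":{"type":"array"},"newtons":{"type":"number"}},"required":["increments"]}

```bash
mkdir -p pics; cat > h.py <<'E'
import numpy as np,cv2
from plant import status, eyes, workorder, arm
def grab(n,f):
    d=eyes.grab_frame(n); cv2.imwrite('pics/'+f+'.png',d['image'])
    np.savez('pics/'+f+'.npz',img=d['image'],fov=d['vertical_fov'],cx=d['cx'],cy=d['cy'],T=d['camera_from_world'])
    return d
def load(f):
    z=np.load('pics/'+f+'.npz'); return dict(image=z['img'],vertical_fov=float(z['fov']),cx=float(z['cx']),cy=float(z['cy']),camera_from_world=z['T'])
def foc(d): return 200/np.tan(np.radians(d['vertical_fov'])/2)
def ray(d,u,v):
    T=np.array(d['camera_from_world']);f=foc(d)
    c=np.array([(u-d['cx'])/f,-(v-d['cy'])/f,-1.]); R=T[:3,:3]
    return -R.T@T[:3,3], R.T@c
def onz(d,u,v,z):
    o,r=ray(d,u,v); return o+r*(z-o[2])/r[2]
def proj(d,p):
    T=np.array(d['camera_from_world']);c=T[:3,:3]@np.array(p)+T[:3,3];f=foc(d)
    return d['cx']+f*c[0]/-c[2], d['cy']-f*c[1]/-c[2]
E
python3 - <<'E'
from h import *
for n in('scene','top','wrist'):
    d=grab(n,n+'0'); print(n,{k:(v if k!='camera_from_world' else np.round(v,3).tolist()) for k,v in d.items() if k!='image'})
print(status.observe(), arm.tips_ahead, [a for a in dir(arm) if a[0]!='_'])
E
```

```text
scene {'vertical_fov': 43.116774482780684, 'cx': 316.61965618649447, 'cy': 198.75963830545643, 'camera_from_world': [[-0.745, -0.667, -0.013, 0.334], [0.371, -0.43, 0.823, -0.284], [-0.555, 0.608, 0.568, -1.237], [0.0, 0.0, 0.0, 1.0]]}
top {'vertical_fov': 52.45049763866834, 'cx': 321.5570678043141, 'cy': 194.62787474278966, 'camera_from_world': [[0.03, -1.0, -0.001, -0.045], [0.979, 0.029, 0.199, -0.499], [-0.199, -0.007, 0.98, -1.182], [0.0, 0.0, 0.0, 1.0]]}
wrist {'vertical_fov': 64.51024967362318, 'cx': 320.6336689608023, 'cy': 194.79177941899485, 'camera_from_world': [[0.266, -0.964, -0.002, -0.625], [0.929, 0.256, -0.267, 0.035], [0.258, 0.07, 0.964, -0.378], [0.0, 0.0, 0.0, 1.0]]}
{'time': 0.15, 'joint_positions': array([-1.42809605e+00,  2.21026896e-01,  1.52734786e+00,  1.27576590e-05,
        1.39470682e+00, -1.26077999e-01]), 'joint_vel': array([ 0.00166816, -0.00334469, -0.00288203, -0.00076808,  0.00028674,
       -0.00027355]), 'tau': array([ 1.00265832e-03, -4.97484505e+01, -3.89903891e+01, -1.72743412e-04,
        7.22027311e-03, -2.99882743e-05]), 'tcp_pos': array([ 0.16592317, -0.60212989,  0.25546196]), 'tcp_rot': array([-0.09474081,  0.7012574 , -0.70020454,  0.09474094]), 'contact_force': array([ 0.05489397,  0.24432106, -0.25419389]), 'torque': array([-0.00508386,  0.02473531, -0.00498932]), 'width': 0.08521646359303466} 0.025 ['Unreachable', 'tips_ahead']
```

View pics/top0.png

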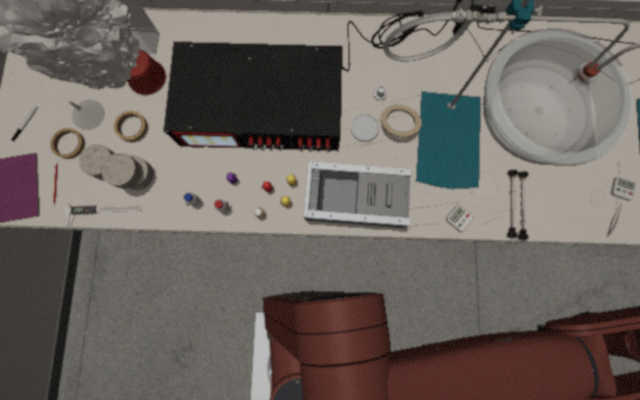

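View pics/scene0.png

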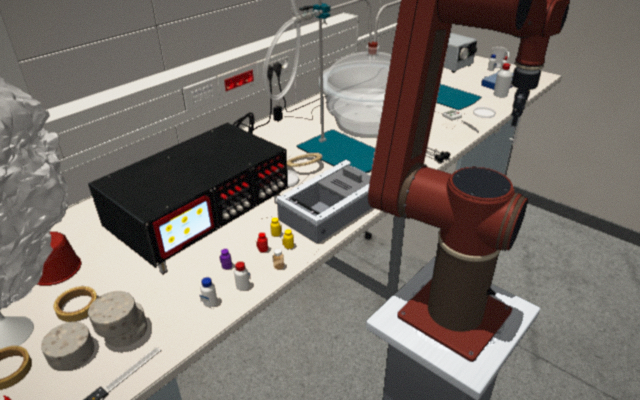

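View pics/wrist0.png

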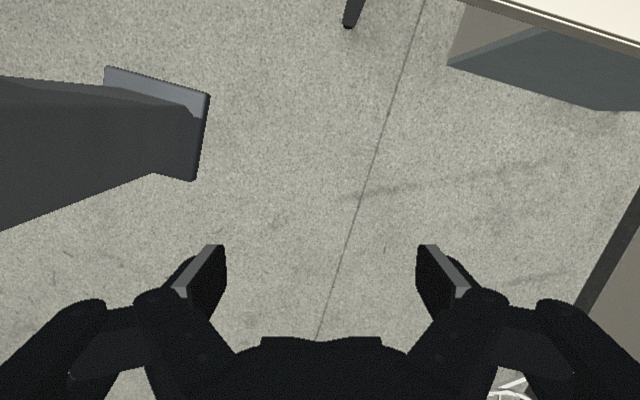

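```bash
python3 - <<'E'
from h import *
t=load('top0')['image'];s=load('scene0')['image']
a=cv2.resize(t[155:235,170:430],None,fx=3,fy=3,interpolation=cv2.INTER_CUBIC)
b=cv2.resize(s[150:320,190:400],None,fx=2,fy=2,interpolation=cv2.INTER_CUBIC)
o=np.zeros((a.shape[0]+b.shape[0],780,3),np.uint8);o[:a.shape[0]]=a;o[a.shape[0]:,:b.shape[1]]=b
cv2.imwrite('pics/crop0.png',o);print(o.shape)
E
```

```text
(580, 780, 3)
```

View pics/crop0.png

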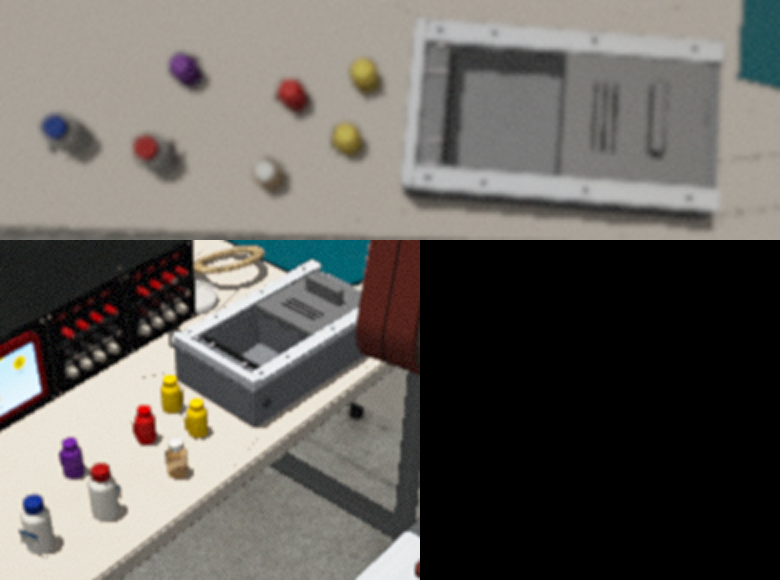

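```bash
python3 - <<'E'
from h import *
d=load('top0');im=d['image']
g=cv2.cvtColor(im,cv2.COLOR_BGR2HSV)
a=cv2.resize(im[155:235,295:425],None,fx=6,fy=6,interpolation=cv2.INTER_CUBIC);cv2.imwrite('pics/crop1.png',a)
for (u,v) in [(259,213),(347,190),(300,190),(306,190),(325,169),(390,215),(295,190),(350,218)]: print(u,v,im[v,u],g[v,u])
E
```

```text
259 213 [158 167 168] [ 27  15 168]
347 190 [119 117 119] [150   4 119]
300 190 [151 161 168] [ 18  26 168]
306 190 [177 178 179] [ 15   3 179]
325 169 [132 132 130] [ 90   4 132]
390 215 [127 128 130] [ 10   6 130]
295 190 [152 161 167] [ 18  23 167]
350 218 [187 186 186] [120   1 187]
```

View pics/crop1.png

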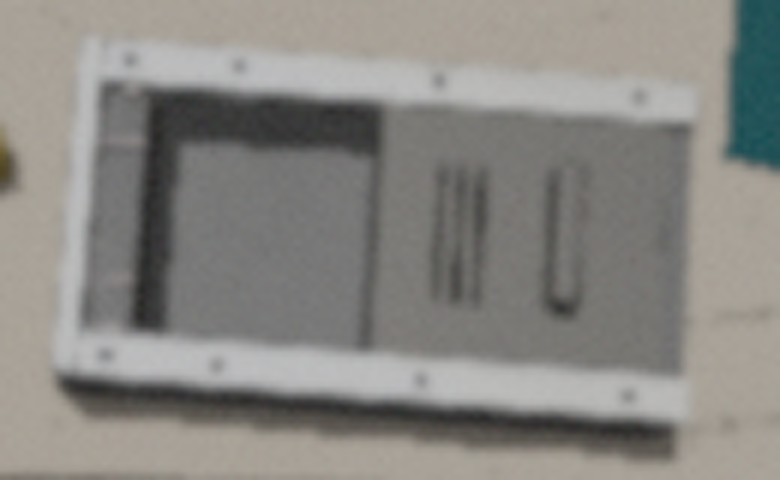

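```bash
cat > box.py <<'E'
from h import *
def ln(P):
    vx,vy,x,y=cv2.fitLine(np.float32(P),cv2.DIST_HUBER,0,0.01,0.01).ravel(); return np.array([x,y]),np.array([vx,vy])
E
python3 - <<'E'
from box import *
d=load('top0');im=d['image']
g=cv2.cvtColor(im,cv2.COLOR_BGR2HSV)
m=((g[...,1]<14)&(g[...,2]>150)).astype(np.uint8); m[:155]=0;m[232:]=0;m[:,:298]=0;m[:,420:]=0
# keep largest comp
n,l,st,c=cv2.connectedComponentsWithStats(m);k=1+np.argmax(st[1:,4]);m=(l==k).astype(np.uint8);print(st[k])
ct=max(cv2.findContours(m,cv2.RETR_EXTERNAL,cv2.CHAIN_APPROX_NONE)[0],key=cv2.contourArea)
cv2.imwrite('pics/m.png',cv2.resize(m[155:235,295:425]*255,None,fx=6,fy=6))
# upper outer edge, lower outer edge per column
U=[];L=[]
for u in range(316,405):
    vs=np.where(m[:,u])[0]; U.append((u,vs.min()-.0));L.append((u,vs.max()+1.))
E=[]
for v in range(168,212):
    us=np.where(m[v])[0];E.append((us.min(),v+.5))
U=np.array(U)+[.5,0];L=np.array(L)+[.5,0]
w=lambda P,z:np.array([onz(d,u-.5,v-.5,z)[:2] for u,v in P])
pu,du=ln(w(U,.0815));pl,dl=ln(w(L,.0815));pe,de=ln(w(E,.086))
print('angles of +y axis from world y', [np.degrees(np.arctan2(-a[0]*np.sign(a[1]),abs(a[1]))) for a in(du,dl)], np.degrees(np.arctan2(de[1],de[0])))
a=du*np.sign(du[1])+dl*np.sign(dl[1]);a/=np.linalg.norm(a); x=np.array([a[1],-a[0]])
print('width',(pu-pl)@x)
mid=((pu+pl)/2)@x; ye=pe@a
print('yaw',np.arctan2(-a[0],a[1]))
org=x*mid+a*(ye-.160); print('origin',org)
def W(px,py,pz): p=org+x*px+a*py; return [*p,pz]
for nm,p in dict(hatchway=(0,.064,.005),fr=(-.085,-.15,.0815)).items(): print(nm,np.round(W(*p),4))
# hatch rear & front edges from crop: front edge px
for z,pts in [(.076,[(295+378/6,155+110/6),(295+365/6,155+345/6)])]:
    for u,v in pts:
        p=onz(d,u,v,z)[:2]-org; print('hatch front local',p@x,p@a)
for u,v in [(295+688/6,155+130/6),(295+683/6,155+370/6)]:
    p=onz(d,u,v,.076)[:2]-org; print('rear end local',p@x,p@a)
for u,v in [(295+548/6,155+165/6),(295+548/6,155+310/6),(295+580/6,155+170/6)]:
    p=onz(d,u,v,.104)[:2]-org; print('rib@.104',p@x,p@a)
for zc,uv in [(.057,(170+264/3,155+172/3))]:
    print('bottle cap',onz(d,*uv,zc))
b=cv2.resize(im[195:230,240:280],None,fx=12,fy=12,interpolation=cv2.INTER_CUBIC);cv2.imwrite('pics/crop2.png',b)
s=load('scene0')['image'];b=cv2.resize(s[235:285,250:310],None,fx=10,fy=10,interpolation=cv2.INTER_CUBIC);cv2.imwrite('pics/crop3.png',b)
E
```

```text
[ 303  161  109   65 1603]
angles of +y axis from world y [np.float32(-2.911311), np.float32(-2.684446)] -2.3329122
width 0.16946568
yaw -0.048832197
origin [ 0.50450987 -0.14114158]
hatchway [ 0.5076 -0.0772  0.005 ]
fr [ 0.4123 -0.2868  0.0815]
hatch front local 0.05838230751124424 0.006438545050643501
hatch front local -0.06084639900817455 0.005593079401946034
rear end local 0.060210676390449476 -0.14853957992010614
rear end local -0.06101246995212057 -0.1503685454377826
rib@.104 0.029889623283861865 -0.0756336115960606
rib@.104 -0.041584058709107766 -0.07897360641649633
rib@.104 0.02861313892550763 -0.09125340151410509
bottle cap [0.43891152 0.1584564  0.057     ]
```

View pics/crop2.png

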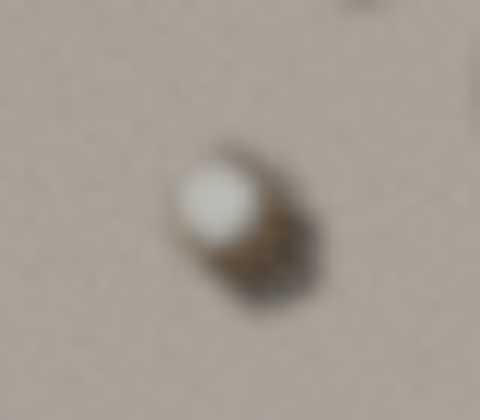

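View pics/crop3.png

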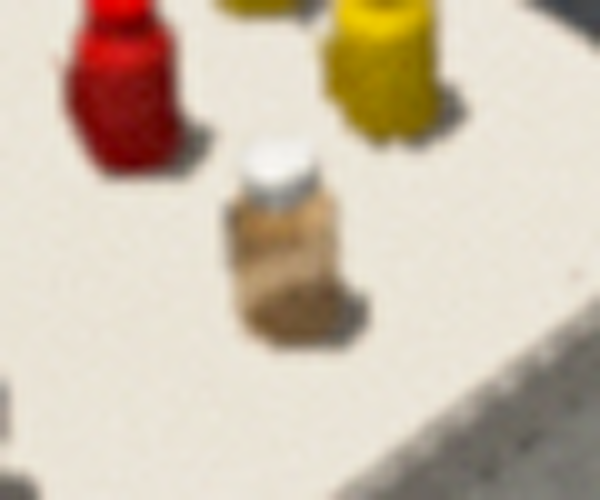

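View pics/m.png

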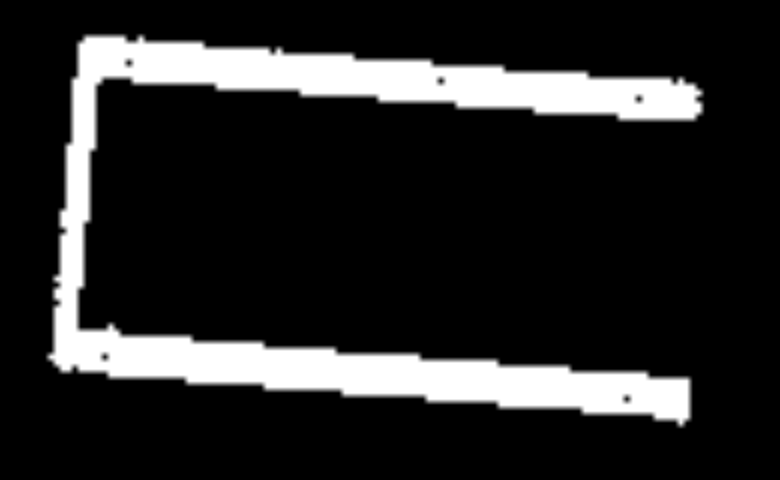

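```bash
cat >> h.py <<'E'
from scipy.spatial.transform import Rotation as R
def delta(s,pos,zdir):
    """increments in tool axes from state to pos (world TCP), tool y down, tool z along zdir (world xy)"""
    R0=R.from_quat(s['tcp_rot']); z=np.array([zdir[0],zdir[1],0.]);z/=np.linalg.norm(z)
    y=np.array([0,0,-1.]);x=np.cross(y,z);R1=R.from_matrix(np.c_[x,y,z])
    return np.round(R0.inv().apply(np.array(pos)-s['tcp_pos']),4), np.round((R0.inv()*R1).as_rotvec(),4)
E
python3 - <<'E'
from h import *
s=status.observe();print(R.from_quat(s['tcp_rot']).as_matrix().round(3))
T=load('top0');S=load('scene0')
def tri(a,b):
    o1,r1=ray(T,*a);o2,r2=ray(S,*b);A=np.c_[r1,-r2];t=np.linalg.lstsq(A,o2-o1,rcond=None)[0]
    p,q=o1+r1*t[0],o2+r2*t[1];return ((p+q)/2).round(4),np.linalg.norm(p-q).round(4)
print('small cap',tri((258.1,211.7),(278,250.8)))
for n,(x,y),z in [('blue',(55,127),.078),('red',(147,148),.078),('purple',(183,68),.057),('redsm',(291,95),.057),('yel1',(364,73),.057),('yel2',(346,138),.057)]:
    print(n,onz(T,170+x/3,155+y/3,z).round(3))
print('edge',onz(T,259,230,0).round(3)); print(onz(T,230,130,.2))
E
```

```text
[[-0.964 -0.     0.266]
 [-0.266  0.001 -0.964]
 [-0.    -1.    -0.001]]
small cap (array([0.4419, 0.159 , 0.0593]), np.float64(0.0034))
blue [0.474 0.364 0.078]
red [0.456 0.272 0.078]
purple [0.543 0.247 0.057]
redsm [0.518 0.136 0.057]
yel1 [0.543 0.063 0.057]
yel2 [0.476 0.078 0.057]
edge [0.392 0.161 0.   ]
[0.64320878 0.22590483 0.2       ]
```

Call:
send_rows([
  {"dx": -0.037, "dz": -0.03, "ay": -0.14},
  {"dx": -0.074, "dz": -0.06, "ay": -0.28},
  {"dx": -0.111, "dz": -0.09, "ay": -0.42},
  {"dx": -0.148, "dz": -0.12, "ay": -0.56},
  {"dx": -0.185, "dz": -0.15, "ay": -0.7},
])

```text
schema error: expected keys fingers, dx, dy, dz, ax, ay, az
```

```bash
python3 - <<'E'
from h import *
s=status.observe();print(s['time'],s['tcp_pos'].round(4),s['contact_force'].round(2));print(delta(s,[.40,-.15,.23],(.9988,-.049)))
E
```

```text
0.15 [ 0.1659 -0.6021  0.2555] [ 0.05  0.24 -0.25]
(array([-0.3457,  0.0261, -0.3737]), array([ 1.200e-03, -1.253e+00, -1.100e-03]))
```

Call:
send_rows([
  {"fingers": 1, "dx": -0.037, "dy": 0, "dz": -0.03, "ax": 0, "ay": -0.14, "az": 0},
  {"fingers": 1, "dx": -0.074, "dy": 0, "dz": -0.06, "ax": 0, "ay": -0.28, "az": 0},
  {"fingers": 1, "dx": -0.111, "dy": 0, "dz": -0.09, "ax": 0, "ay": -0.42, "az": 0},
  {"fingers": 1, "dx": -0.148, "dy": 0, "dz": -0.12, "ax": 0, "ay": -0.56, "az": 0},
  {"fingers": 1, "dx": -0.185, "dy": 0, "dz": -0.15, "ax": 0, "ay": -0.7, "az": 0},
])

```text
time: 0.65
tcp_pos: [0.3052, -0.407, 0.256]
tcp_rot: [-0.331, 0.625, -0.625, 0.331]
contact_force: [0.8, -0.4, 0.6]
width: 0.0855
```

```bash
python3 - <<'E'
from h import *
s=status.observe();print(s['time'],s['tcp_pos'].round(4),s['contact_force'].round(2),s['joint_positions'].round(3));print(delta(s,[.40,-.15,.23],(.9988,-.049)))
E
```

```text
0.65 [ 0.3052 -0.407   0.256 ] [ 0.76 -0.37  0.59] [-1.083 -0.06   1.825  0.     1.377 -0.486]
(array([-0.2659,  0.0261, -0.066 ]), array([ 1.000e-04, -5.476e-01, -3.000e-04]))
```

Call:
send_rows([
  {"fingers": 1, "dx": -0.048, "dy": 0.004, "dz": -0.012, "ax": 0, "ay": -0.11, "az": 0},
  {"fingers": 1, "dx": -0.096, "dy": 0.008, "dz": -0.024, "ax": 0, "ay": -0.22, "az": 0},
  {"fingers": 1, "dx": -0.144, "dy": 0.014, "dz": -0.036, "ax": 0, "ay": -0.33, "az": 0},
  {"fingers": 1, "dx": -0.192, "dy": 0.02, "dz": -0.048, "ax": 0, "ay": -0.44, "az": 0},
  {"fingers": 1, "dx": -0.24, "dy": 0.026, "dz": -0.06, "ax": 0, "ay": -0.548, "az": 0},
])

```text
time: 1.15
tcp_pos: [0.3911, -0.1751, 0.2301]
tcp_rot: [0.487, -0.512, 0.512, -0.487]
contact_force: [1.2, 0.2, 0.4]
width: 0.0851
```

```bash
python3 - <<'E'
from h import *
s=status.observe();print(s['time'],s['tcp_pos'].round(4),s['contact_force'].round(2),s['joint_positions'].round(3));print(delta(s,[.43,.159,.2],(.9988,-.049)))
E
```

```text
1.15 [ 0.3911 -0.1751  0.2301] [1.16 0.23 0.42] [-0.605 -0.25   2.041  0.     1.35  -0.555]
(array([-0.3356,  0.03  ,  0.0221]), array([-0.0005, -0.001 ,  0.0002]))
```

Call:
send_rows([
  {"fingers": 1, "dx": -0.048, "dy": 0.004, "dz": 0.004, "ax": 0, "ay": 0, "az": 0},
  {"fingers": 1, "dx": -0.096, "dy": 0.008, "dz": 0.008, "ax": 0, "ay": 0, "az": 0},
  {"fingers": 1, "dx": -0.144, "dy": 0.014, "dz": 0.012, "ax": 0, "ay": 0, "az": 0},
  {"fingers": 1, "dx": -0.192, "dy": 0.02, "dz": 0.016, "ax": 0, "ay": 0, "az": 0},
  {"fingers": 1, "dx": -0.24, "dy": 0.026, "dz": 0.02, "ax": 0, "ay": 0, "az": 0},
])

```text
time: 1.65
tcp_pos: [0.4237, 0.0636, 0.2042]
tcp_rot: [0.486, -0.513, 0.514, -0.486]
contact_force: [1.1, -0.2, -0.1]
width: 0.0856
```

Call:
send_rows([
  {"fingers": 1, "dx": -0.04, "dy": 0.01, "dz": 0.004, "ax": 0, "ay": 0, "az": 0},
  {"fingers": 1, "dx": -0.07, "dy": 0.02, "dz": 0.008, "ax": 0, "ay": 0, "az": 0},
  {"fingers": 0.8, "dx": -0.094, "dy": 0.03, "dz": 0.012, "ax": 0, "ay": 0, "az": 0},
  {"fingers": 0.8, "dx": -0.094, "dy": 0.03, "dz": 0.012, "ax": 0, "ay": 0, "az": 0},
])

```text
time: 2.05
tcp_pos: [0.4399, 0.157, 0.1727]
tcp_rot: [-0.488, 0.513, -0.512, 0.487]
contact_force: [-1.1, -1.2, 0.6]
width: 0.0683
```

```bash
python3 - <<'E'
from h import *
d=grab('wrist','w1')
s=status.observe();print(s['time'],s['tcp_pos'].round(4),s['contact_force'].round(2),s['width']);print(proj(d,(.44,.159,0)),proj(d,(.44,.159,.057)))
E
```

```text
2.1 [0.4401 0.1557 0.1733] [ 0.07 -0.47  0.6 ] 0.06857353849145661
(np.float64(321.31337515876527), np.float64(178.83960452194944)) (np.float64(321.2283241848732), np.float64(195.17464062652948))
```

View pics/w1.png

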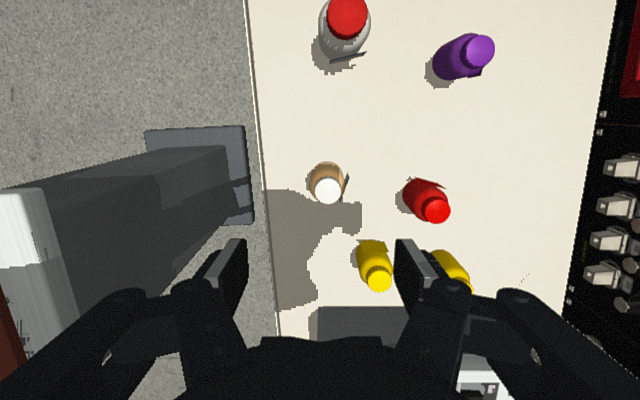

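```bash
python3 - <<'E'
from h import *
d=load('w1');im=d['image'];g=cv2.cvtColor(im,cv2.COLOR_BGR2HSV)
m=((g[...,1]<25)&(g[...,2]>200)).astype(np.uint8)
sub=np.zeros_like(m);sub[160:212,300:350]=m[160:212,300:350]
n,l,st,c=cv2.connectedComponentsWithStats(sub)
for i in range(1,n):
    if st[i,4]>40:print(st[i],c[i],onz(d,*c[i],.057))
m=((g[...,1]>60)&(g[...,0]<25)).astype(np.uint8);sub[:]=0;sub[155:212,300:350]=m[155:212,300:350]
n,l,st,c=cv2.connectedComponentsWithStats(sub);print(st[1:],c[1:])
b=cv2.resize(im[150:220,290:370],None,fx=8,fy=8,interpolation=cv2.INTER_CUBIC);cv2.imwrite('pics/crop4.png',b)
print('L/R edge at shoulder', onz(d,308,175,.03),onz(d,345,175,.03))
s=status.observe();print(s['tcp_pos'])
E
```

```text
[300 160  50  41 449] [316.93986637 171.07349666] [0.43773364 0.17785277 0.057     ]
[315 179  26  25 505] [327.40990099 190.72673267] [0.44487319 0.16227488 0.057     ]
[344 181   6  21  80] [347.0875 193.45  ] [0.45976069 0.15938333 0.057     ]
[[309 162  37  38 611]] [[326.32405892 175.23895254]]
L/R edge at shoulder [0.42939792 0.16955471 0.03      ] [0.46034221 0.16800792 0.03      ]
[0.44007844 0.15571271 0.17330357]
```

View pics/crop4.png

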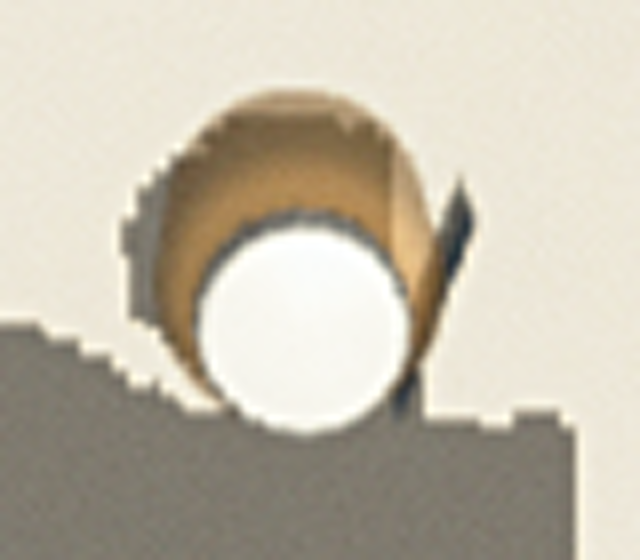

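```bash
python3 - <<'E'
from h import *
s=status.observe();print(delta(s,[.443,.161,.09],(.9988,-.049)))
E
```

```text
(array([-0.0055,  0.0833,  0.0028]), array([ 0.0023, -0.0021,  0.0006]))
```

Call:
send_rows([
  {"fingers": 0.7, "dx": -0.003, "dy": 0.03, "dz": 0.0028, "ax": 0, "ay": 0, "az": 0},
  {"fingers": 0.7, "dx": -0.0055, "dy": 0.06, "dz": 0.0028, "ax": 0, "ay": 0, "az": 0},
  {"fingers": 0.7, "dx": -0.0055, "dy": 0.083, "dz": 0.0028, "ax": 0, "ay": 0, "az": 0},
  {"fingers": 0.7, "dx": -0.0055, "dy": 0.083, "dz": 0.0028, "ax": 0, "ay": 0, "az": 0},
])

```text
time: 2.5
tcp_pos: [0.4413, 0.1586, 0.0885]
tcp_rot: [-0.488, 0.515, -0.512, 0.484]
contact_force: [-0.1, -0.4, -0.0]
width: 0.0598
```

```bash
python3 - <<'E'
from h import *
s=status.observe();print(s['tcp_pos'].round(4),s['width'],s['contact_force'],delta(s,[.443,.161,.04],(.9988,-.049)))
d=grab('wrist','w2')
E
```

```text
[0.4413 0.1586 0.0885] 0.05982033042513577 [-0.0768148  -0.40216517 -0.01951755] (array([-0.0026,  0.0484,  0.0018]), array([ 0.0064, -0.006 ,  0.0018]))
```

View pics/w2.png

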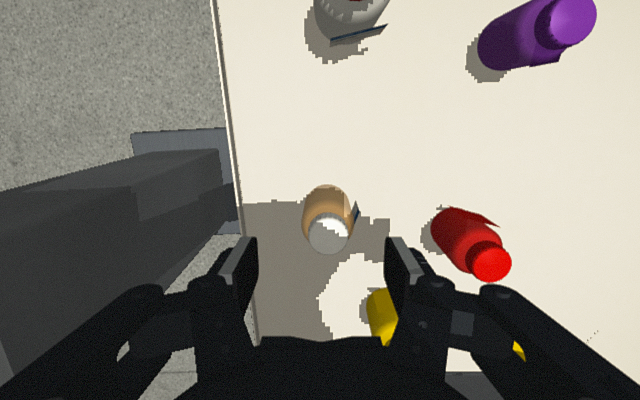

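```bash
python3 - <<'E'
from h import *
d=load('w2');print(onz(d,328,233,.057)); s=status.observe()
print(s['time'],s['tcp_pos'],delta(s,[.444,.162,.04],(.9988,-.049)))
# finger gap mid
print(proj(d,s['tcp_pos']+[0,0,-.02]))
E
```

```text
[0.44508345 0.16405806 0.057     ]
2.55 [0.44283392 0.15897674 0.09040867] (array([-0.0031,  0.0504,  0.0012]), array([ 0.0033, -0.006 ,  0.001 ]))
(np.float64(324.17876058348793), np.float64(254.35336293419195))
```

Call:
send_rows([
  {"fingers": 0.7, "dx": -0.0036, "dy": 0.015, "dz": 0.0017, "ax": 0.003, "ay": -0.006, "az": 0},
  {"fingers": 0.7, "dx": -0.0036, "dy": 0.033, "dz": 0.0017, "ax": 0.003, "ay": -0.006, "az": 0},
  {"fingers": 0.7, "dx": -0.0036, "dy": 0.05, "dz": 0.0017, "ax": 0.003, "ay": -0.006, "az": 0},
  {"fingers": 0.7, "dx": -0.0036, "dy": 0.05, "dz": 0.0017, "ax": 0.003, "ay": -0.006, "az": 0},
])

```text
time: 2.95
tcp_pos: [0.4456, 0.163, 0.0412]
tcp_rot: [0.487, -0.511, 0.513, -0.488]
contact_force: [-1.3, 0.2, 0.0]
width: 0.0599
```

```bash
python3 - <<'E'
from h import *
d=grab('wrist','w3');s=status.observe()
print(s['time'],s['tcp_pos'],s['contact_force'],delta(s,[.4445,.1625,.04],(.9988,-.049)))
E
```

```text
3.0 [0.44628692 0.16320293 0.04218885] [0.38314198 0.81471607 0.20727408] (array([ 0.0008,  0.0022, -0.0018]), array([-0.0031,  0.0004,  0.0001]))
```

View pics/w3.png

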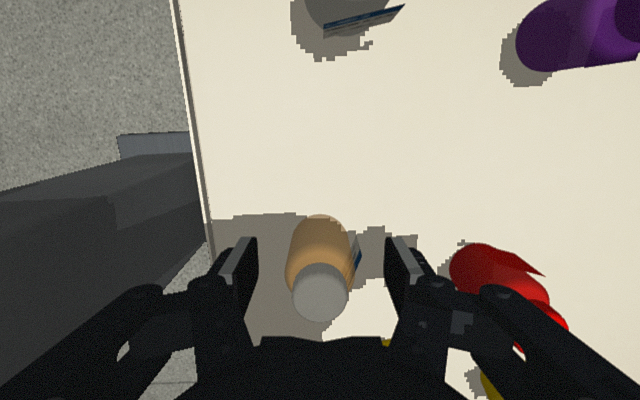

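Call:
send_rows([
  {"fingers": 0.2, "dx": 0.0, "dy": 0.001, "dz": -0.001, "ax": 0, "ay": 0, "az": 0},
  {"fingers": 0.2, "dx": 0, "dy": 0.001, "dz": -0.001, "ax": 0, "ay": 0, "az": 0},
  {"fingers": 0.0, "dx": 0, "dy": 0.001, "dz": -0.001, "ax": 0, "ay": 0, "az": 0},
  {"fingers": 0.0, "dx": 0, "dy": 0.001, "dz": -0.001, "ax": 0, "ay": 0, "az": 0},
], newtons=30)

```text
time: 3.4
tcp_pos: [0.446, 0.1638, 0.0418]
tcp_rot: [0.487, -0.511, 0.513, -0.489]
contact_force: [-1.0, -0.4, 7.3]
width: 0.029
```

```bash
python3 - <<'E'
from h import *
d=grab('wrist','w4');s=status.observe()
print(s['time'],s['tcp_pos'],s['contact_force'],s['width'])
E
```

```text
3.45 [0.44596687 0.16377144 0.04183834] [-1.92403617 -0.98287622  8.21112457] 0.029133151971096657
```

View pics/w4.png

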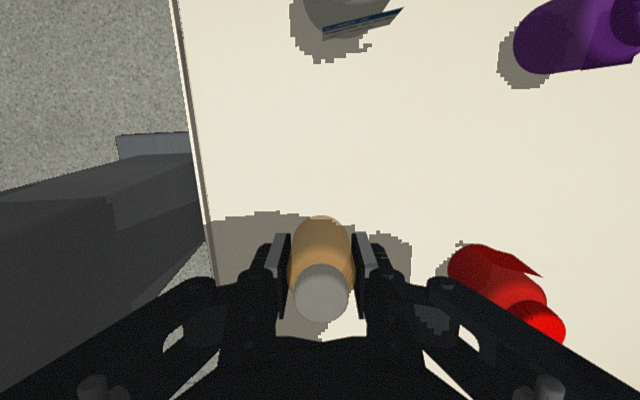

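Call:
send_rows([
  {"fingers": 0, "dx": 0, "dy": -0.02, "dz": 0, "ax": 0, "ay": 0, "az": 0},
  {"fingers": 0, "dx": 0, "dy": -0.05, "dz": 0, "ax": 0, "ay": 0, "az": 0},
  {"fingers": 0, "dx": 0, "dy": -0.09, "dz": 0, "ax": 0, "ay": 0, "az": 0},
  {"fingers": 0, "dx": 0, "dy": -0.12, "dz": 0, "ax": 0, "ay": 0, "az": 0},
  {"fingers": 0, "dx": 0, "dy": -0.14, "dz": 0, "ax": 0, "ay": 0, "az": 0},
])

```text
time: 3.95
tcp_pos: [0.4456, 0.1639, 0.1836]
tcp_rot: [0.486, -0.51, 0.513, -0.49]
contact_force: [-0.2, -0.2, -0.6]
width: 0.0294
```

```bash
python3 - <<'E'
from h import *
s=status.observe()
print(s['time'],s['tcp_pos'],s['contact_force'],s['width'],delta(s,[.5076,-.0772,.17],(.9988,-.049)))
E
```

```text
3.95 [0.44563096 0.16392634 0.18358222] [-0.21072316 -0.1711147  -0.58042964] 0.029431736007513056 (array([0.2379, 0.0139, 0.0733]), array([-0.0071,  0.0012, -0.001 ]))
```

Call:
send_rows([
  {"fingers": 0, "dx": 0.025, "dy": 0.0, "dz": 0.008, "ax": 0, "ay": 0, "az": 0},
  {"fingers": 0, "dx": 0.065, "dy": 0.0, "dz": 0.02, "ax": 0, "ay": 0, "az": 0},
  {"fingers": 0, "dx": 0.11, "dy": 0.0, "dz": 0.034, "ax": 0, "ay": 0, "az": 0},
  {"fingers": 0, "dx": 0.15, "dy": 0.0, "dz": 0.047, "ax": 0, "ay": 0, "az": 0},
  {"fingers": 0, "dx": 0.19, "dy": 0.0, "dz": 0.059, "ax": 0, "ay": 0, "az": 0},
])

```text
time: 4.45
tcp_pos: [0.4947, -0.0306, 0.1811]
tcp_rot: [0.487, -0.511, 0.513, -0.489]
contact_force: [0.7, -0.6, -0.5]
width: 0.0291
```

Call:
send_rows([
  {"fingers": 0, "dx": 0.025, "dy": 0.004, "dz": 0.008, "ax": 0, "ay": 0, "az": 0},
  {"fingers": 0, "dx": 0.042, "dy": 0.008, "dz": 0.012, "ax": 0, "ay": 0, "az": 0},
  {"fingers": 0, "dx": 0.048, "dy": 0.01, "dz": 0.014, "ax": 0, "ay": 0, "az": 0},
  {"fingers": 0, "dx": 0.048, "dy": 0.01, "dz": 0.014, "ax": 0, "ay": 0, "az": 0},
])

```text
time: 4.85
tcp_pos: [0.5059, -0.0779, 0.1704]
tcp_rot: [0.487, -0.512, 0.513, -0.488]
contact_force: [0.3, -0.3, -0.5]
width: 0.029
```

```bash
python3 - <<'E'
from h import *
s=status.observe()
print(s['time'],s['tcp_pos'],s['contact_force'],s['width'],delta(s,[.5076,-.0772,.13],(.9988,-.049)),s['joint_positions'])
grab('wrist','w5');grab('top','t5');d=grab('scene','s5')
E
```

```text
4.85 [ 0.50585113 -0.07791471  0.17035669] [ 0.28756328 -0.3306808  -0.52880704] 0.02901316114317656 (array([-0.0008,  0.0404,  0.0016]), array([-0.0025, -0.0002, -0.0003])) [-3.07543991e-01  2.79131759e-02  1.90552049e+00  9.41563235e-04
  1.20581658e+00 -2.58614418e-01]
```

View pics/w5.png

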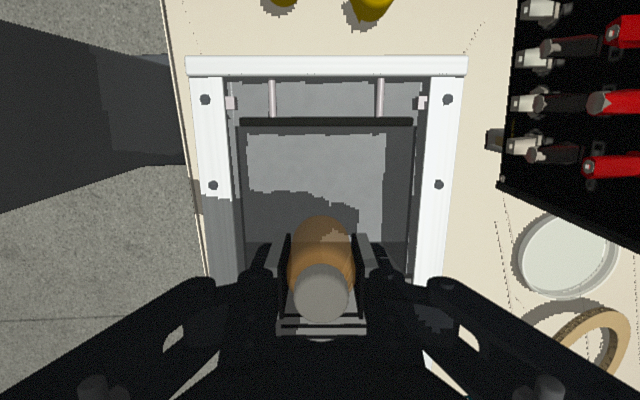

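View pics/s5.png

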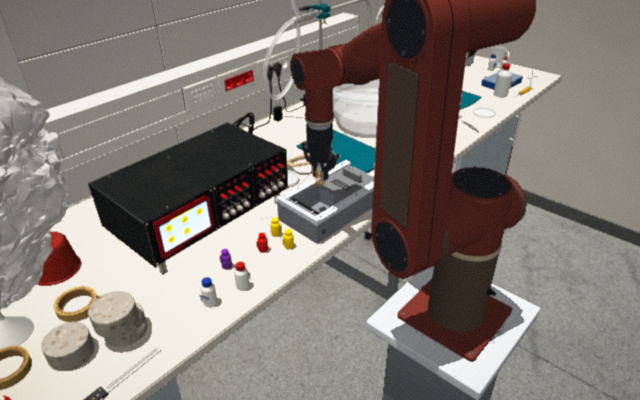

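```bash
python3 - <<'E'
from h import *
d=load('w5')
a,b=onz(d,187,57,.086),onz(d,467,56,.086);print(a,b,(a+b)/2)
a=onz(d,240,118,.068);b=onz(d,413,118,.068);print('opening front edge',a,b,(a+b)/2)
E
```

```text
[0.4319809  0.02120574 0.086     ] [0.59692821 0.01367176 0.086     ] [0.51445455 0.01743875 0.086     ]
opening front edge [ 0.45463459 -0.01550846  0.068     ] [ 0.57121412 -0.02126267  0.068     ] [ 0.51292435 -0.01838557  0.068     ]
```

Call:
send_rows([
  {"fingers": 0, "dx": -0.0005, "dy": 0.02, "dz": 0.002, "ax": 0, "ay": 0, "az": 0},
  {"fingers": 0, "dx": -0.0005, "dy": 0.045, "dz": 0.003, "ax": 0, "ay": 0, "az": 0},
  {"fingers": 0, "dx": -0.0005, "dy": 0.075, "dz": 0.003, "ax": 0, "ay": 0, "az": 0},
  {"fingers": 0, "dx": -0.0005, "dy": 0.1, "dz": 0.003, "ax": 0, "ay": 0, "az": 0},
  {"fingers": 0, "dx": -0.0005, "dy": 0.11, "dz": 0.003, "ax": 0, "ay": 0, "az": 0},
])

```text
time: 5.5
tcp_pos: [0.5076, -0.0755, 0.0582]
tcp_rot: [-0.488, 0.512, -0.511, 0.488]
contact_force: [-0.6, -0.2, -0.8]
width: 0.0291
```

```bash
python3 - <<'E'
from h import *
s=status.observe()
print(s['time'],s['tcp_pos'],s['contact_force'],s['width'],delta(s,[.509,-.077,.048],(.9988,-.049)))
grab('wrist','w6')
E
```

```text
5.5 [ 0.50756495 -0.07554996  0.05821032] [-0.62951297 -0.19513871 -0.83034164] 0.02912555218331576 (array([0.0014, 0.0102, 0.0015]), array([ 0.001 ,  0.0025, -0.0012]))
```

View pics/w6.png

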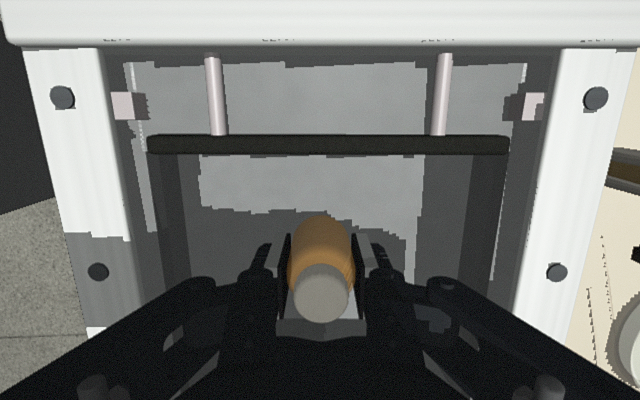

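Inside the opening with the bottle (cap at pixel 321,292) centred between the rails; lower slowly until it touches.

Call:
send_rows([
  {"fingers": 0, "dx": 0, "dy": 0.004, "dz": 0, "ax": 0, "ay": 0, "az": 0},
  {"fingers": 0, "dx": 0, "dy": 0.007, "dz": 0, "ax": 0, "ay": 0, "az": 0},
  {"fingers": 0, "dx": 0, "dy": 0.009, "dz": 0, "ax": 0, "ay": 0, "az": 0},
  {"fingers": 0, "dx": 0, "dy": 0.009, "dz": 0, "ax": 0, "ay": 0, "az": 0},
])

```text
time: 5.95
tcp_pos: [0.5099, -0.0773, 0.0522]
tcp_rot: [0.487, -0.511, 0.513, -0.489]
contact_force: [0.4, 0.0, -1.7]
width: 0.0291
```

Call:
send_rows([
  {"fingers": 0, "dx": 0, "dy": 0.001, "dz": 0, "ax": 0, "ay": 0, "az": 0},
  {"fingers": 0, "dx": 0, "dy": 0.002, "dz": 0, "ax": 0, "ay": 0, "az": 0},
  {"fingers": 0, "dx": 0, "dy": 0.002, "dz": 0, "ax": 0, "ay": 0, "az": 0},
])

```text
time: 6.25
tcp_pos: [0.5094, -0.0773, 0.0495]
tcp_rot: [0.487, -0.511, 0.513, -0.489]
contact_force: [0.4, 0.0, -0.9]
width: 0.0291
```

Call:
send_rows([
  {"fingers": 0, "dx": 0, "dy": 0.001, "dz": 0, "ax": 0, "ay": 0, "az": 0},
  {"fingers": 0, "dx": 0, "dy": 0.001, "dz": 0, "ax": 0, "ay": 0, "az": 0},
])

```text
time: 6.45
tcp_pos: [0.5093, -0.0772, 0.0484]
tcp_rot: [0.487, -0.511, 0.513, -0.489]
contact_force: [-0.8, 0.3, -1.0]
width: 0.0291
```

Call:
send_rows([
  {"fingers": 0, "dx": 0, "dy": 0.001, "dz": 0, "ax": 0, "ay": 0, "az": 0},
  {"fingers": 0, "dx": 0, "dy": 0.001, "dz": 0, "ax": 0, "ay": 0, "az": 0},
])

```text
time: 6.65
tcp_pos: [0.5093, -0.0772, 0.0474]
tcp_rot: [0.487, -0.511, 0.513, -0.489]
contact_force: [0.0, 0.4, -0.7]
width: 0.029
```

Call:
send_rows([
  {"fingers": 0, "dx": 0, "dy": 0.001, "dz": 0, "ax": 0, "ay": 0, "az": 0},
  {"fingers": 0, "dx": 0, "dy": 0.001, "dz": 0, "ax": 0, "ay": 0, "az": 0},
])

```text
time: 6.85
tcp_pos: [0.5095, -0.0773, 0.0469]
tcp_rot: [0.487, -0.511, 0.513, -0.489]
contact_force: [-1.7, -0.1, 3.6]
width: 0.0293
```

Call:
send_rows([
  {"fingers": 0.36, "dx": 0, "dy": 0, "dz": 0, "ax": 0, "ay": 0, "az": 0},
  {"fingers": 0.42, "dx": 0, "dy": 0, "dz": 0, "ax": 0, "ay": 0, "az": 0},
  {"fingers": 0.55, "dx": 0, "dy": 0, "dz": 0, "ax": 0, "ay": 0, "az": 0},
  {"fingers": 0.55, "dx": 0, "dy": 0, "dz": 0, "ax": 0, "ay": 0, "az": 0},
])

```text
time: 7.25
tcp_pos: [0.5094, -0.0772, 0.0464]
tcp_rot: [0.487, -0.511, 0.513, -0.489]
contact_force: [-0.9, 0.1, -0.2]
width: 0.0466
```

```bash
python3 - <<'E'
from h import *
s=status.observe()
print(s['time'],s['tcp_pos'],s['contact_force'],s['width'])
grab('wrist','w7')
E
```

```text
7.25 [ 0.50938235 -0.07720687  0.04643602] [-0.93169458  0.11074709 -0.24263921] 0.046649155195303285
```

View pics/w7.png

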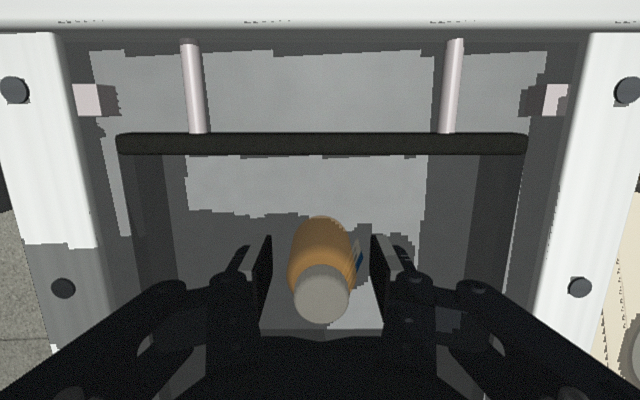

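Released, upright, clear of both pads. Rise straight up.

Call:
send_rows([
  {"fingers": 0.55, "dx": 0, "dy": -0.01, "dz": 0, "ax": 0, "ay": 0, "az": 0},
  {"fingers": 0.55, "dx": 0, "dy": -0.035, "dz": 0, "ax": 0, "ay": 0, "az": 0},
  {"fingers": 0.55, "dx": 0, "dy": -0.07, "dz": 0, "ax": 0, "ay": 0, "az": 0},
  {"fingers": 0.55, "dx": 0, "dy": -0.11, "dz": 0, "ax": 0, "ay": 0, "az": 0},
  {"fingers": 0.55, "dx": 0, "dy": -0.13, "dz": 0, "ax": 0, "ay": 0, "az": 0},
])

```text
time: 7.8
tcp_pos: [0.5107, -0.0777, 0.1812]
tcp_rot: [0.486, -0.509, 0.514, -0.49]
contact_force: [-0.0, -0.2, 0.5]
width: 0.047
```

```bash
python3 - <<'E'
from h import *
grab('wrist','w8')
s=status.observe()
org=np.array([.506,-.1415]);a=np.array([.0488,.9988]);x=np.array([.9988,-.0488])
p=org+a*(-.130)
print(s['time'],s['tcp_pos'],s['contact_force'],s['width'],p,delta(s,[*p,.17],(.9988,-.049)))
E
```

```text
7.85 [ 0.5121716  -0.07809746  0.18378712] [ 2.01584226 -0.72946545  2.40962152] 0.046865643941743494 [ 0.499656 -0.271344] (array([ 0.1936,  0.0142, -0.0034]), array([-0.0124,  0.0012,  0.0024]))
```

View pics/w8.png

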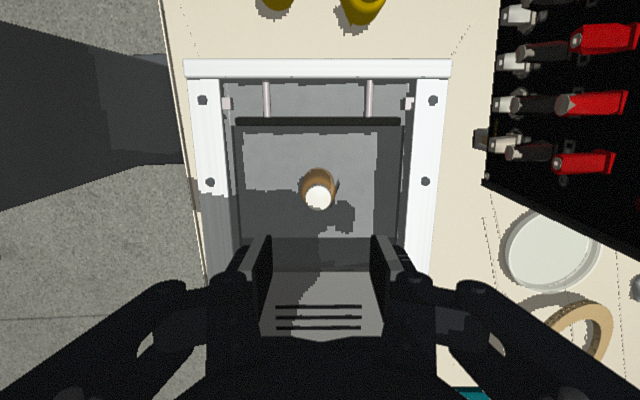

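Call:
send_rows([
  {"fingers": 0, "dx": 0.03, "dy": 0, "dz": 0, "ax": 0, "ay": 0, "az": 0},
  {"fingers": 0, "dx": 0.075, "dy": 0, "dz": -0.001, "ax": 0, "ay": 0, "az": 0},
  {"fingers": 0, "dx": 0.12, "dy": 0, "dz": -0.002, "ax": -0.006, "ay": 0, "az": 0},
  {"fingers": 0, "dx": 0.165, "dy": 0, "dz": -0.003, "ax": -0.006, "ay": 0, "az": 0},
  {"fingers": 0, "dx": 0.194, "dy": 0.005, "dz": -0.003, "ax": -0.006, "ay": 0, "az": 0},
], newtons=40)

```text
time: 8.35
tcp_pos: [0.4966, -0.274, 0.1727]
tcp_rot: [0.488, -0.512, 0.512, -0.487]
contact_force: [-0.7, -0.4, -0.2]
width: -0.0
```

Call:
send_rows([
  {"fingers": 0, "dx": 0, "dy": 0.005, "dz": 0, "ax": 0, "ay": 0, "az": 0},
  {"fingers": 0, "dx": 0, "dy": 0.01, "dz": 0, "ax": 0, "ay": 0, "az": 0},
  {"fingers": 0, "dx": 0, "dy": 0.01, "dz": 0, "ax": 0, "ay": 0, "az": 0},
])

```text
time: 8.65
tcp_pos: [0.4961, -0.2694, 0.1604]
tcp_rot: [-0.489, 0.513, -0.51, 0.487]
contact_force: [-0.2, 0.7, -0.1]
width: 0.0002
```

```bash
python3 - <<'E'
from h import *
grab('wrist','w9')
s=status.observe()
org=np.array([.506,-.1415]);a=np.array([.0488,.9988]);x=np.array([.9988,-.0488])
p=org+a*(-.130)
q=s['tcp_pos'][:2]-org
print(s['time'],s['tcp_pos'],s['contact_force'],s['width'],'local',q@x,q@a,delta(s,[*p,.108],(.9988,-.049)))
E
```

```text
8.7 [ 0.4964386  -0.2693398   0.16087534] [-0.2363952   0.38240512  0.25963767] 0.0001482226033071905 local -0.0033113426742146807 -0.12815299035253663 (array([0.0019, 0.0529, 0.0035]), array([ 0.0043,  0.0022, -0.0012]))
```

View pics/w9.png

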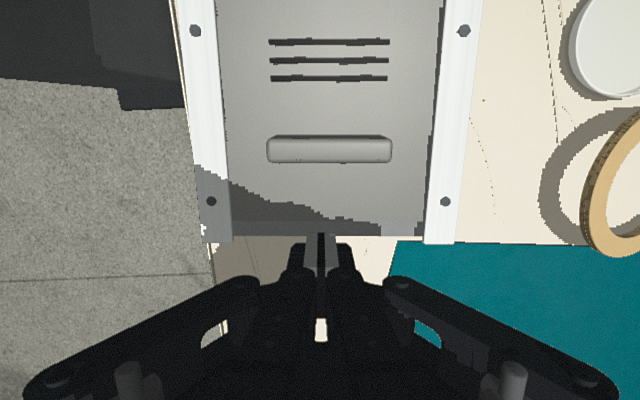

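```bash
python3 - <<'E'
from h import *
d=load('w9')
org=np.array([.506,-.1415]);a=np.array([.0488,.9988]);x=np.array([.9988,-.0488])
for n,u,v,z in [('rib topfront',329,135,.104),('rib rear bottom?',329,163,.104),('rear low',329,163,.076),('L',267,150,.104),('R',392,150,.104),('railL out',177,20,.0815),('railR out',480,20,.0815),('railL outb',205,235,.0815),('railR outb',453,235,.0815),('deck/hatch rear',320,236,.076),('',320,222,.076)]:
    p=onz(d,u,v,z);q=p[:2]-org;print(n,p.round(4),'local',(q@x).round(4),(q@a).round(4))
s=status.observe();print(s['tcp_pos'])
E
```

```text
rib topfront [ 0.5027 -0.2172  0.104 ] local 0.0004 -0.0757
rib rear bottom? [ 0.5021 -0.2324  0.104 ] local 0.0005 -0.091
rear low [ 0.5025 -0.2372  0.076 ] local 0.0011 -0.0958
L [ 0.4684 -0.2237  0.104 ] local -0.0335 -0.0839
R [ 0.5368 -0.2269  0.104 ] local 0.035 -0.0838
railL out [ 0.4207 -0.1517  0.0815] local -0.0847 -0.0143
railR out [ 0.5896 -0.1599  0.0815] local 0.0844 -0.0143
railL outb [ 0.4177 -0.2809  0.0815] local -0.0813 -0.1436
railR outb [ 0.5828 -0.2884  0.0815] local 0.0839 -0.143
deck/hatch rear [ 0.4943 -0.2874  0.076 ] local -0.0046 -0.1463
 [ 0.4948 -0.2773  0.076 ] local -0.0046 -0.1361
[ 0.4964386  -0.2693398   0.16087534]
```

Call:
send_rows([
  {"fingers": 0, "dx": 0.002, "dy": 0.015, "dz": 0.0035, "ax": 0.004, "ay": 0.002, "az": 0},
  {"fingers": 0, "dx": 0.002, "dy": 0.03, "dz": 0.0035, "ax": 0.004, "ay": 0.002, "az": 0},
  {"fingers": 0, "dx": 0.002, "dy": 0.043, "dz": 0.0035, "ax": 0.004, "ay": 0.002, "az": 0},
  {"fingers": 0, "dx": 0.002, "dy": 0.05, "dz": 0.0035, "ax": 0.004, "ay": 0.002, "az": 0},
  {"fingers": 0, "dx": 0.002, "dy": 0.051, "dz": 0.0035, "ax": 0.004, "ay": 0.002, "az": 0},
])

```text
time: 9.2
tcp_pos: [0.4991, -0.272, 0.1089]
tcp_rot: [-0.487, 0.513, -0.511, 0.488]
contact_force: [-0.2, 0.6, 0.6]
width: -0.0001
```

```bash
cat > loc.py <<'E'
from h import *
org=np.array([.506,-.1415]);a=np.array([.0488,.9988]);x=np.array([.9988,-.0488])
s=status.observe()
q=s['tcp_pos'][:2]-org
f=s['contact_force'][:2]
print(s['time'],'local',(q@x).round(4),(q@a).round(4),s['tcp_pos'][2].round(4),'F along',f@a,'Fx',f@x,'Fz',s['contact_force'][2],delta(s,[*(org+a*(q@a)),.108],(.9988,-.049)))
E
python3 loc.py
```

```text
9.2 local -0.0005 -0.1307 0.1089 F along 0.6328520492699591 Fx -0.24597296568583096 Fz 0.5877098429590216 (array([-0.    ,  0.0009,  0.0005]), array([ 0.0014, -0.0005, -0.0016]))
```

Call:
send_rows([
  {"fingers": 0, "dx": -0.01, "dy": 0, "dz": 0, "ax": 0, "ay": 0, "az": 0},
  {"fingers": 0, "dx": -0.02, "dy": 0, "dz": 0, "ax": 0, "ay": 0, "az": 0},
  {"fingers": 0, "dx": -0.025, "dy": 0, "dz": 0, "ax": 0, "ay": 0, "az": 0},
  {"fingers": 0, "dx": -0.028, "dy": 0, "dz": 0, "ax": 0, "ay": 0, "az": 0},
  {"fingers": 0, "dx": -0.031, "dy": 0, "dz": 0, "ax": 0, "ay": 0, "az": 0},
])

```text
time: 9.7
tcp_pos: [0.5018, -0.2421, 0.111]
tcp_rot: [0.487, -0.511, 0.513, -0.488]
contact_force: [-0.5, -3.3, 0.2]
width: 0.0
```

```bash
python3 loc.py
```

```text
9.7 local 0.0008 -0.1006 0.111 F along -3.358824470971358 Fx -0.3853726487537715 Fz 0.17195071766791442 (array([-0.    ,  0.003 , -0.0008]), array([-0.0019, -0.0003,  0.0013]))
```

Call:
send_rows([
  {"fingers": 0, "dx": -0.006, "dy": 0.001, "dz": 0, "ax": 0, "ay": 0, "az": 0},
  {"fingers": 0, "dx": -0.014, "dy": 0.002, "dz": 0, "ax": 0, "ay": 0, "az": 0},
  {"fingers": 0, "dx": -0.022, "dy": 0.002, "dz": 0, "ax": 0, "ay": 0, "az": 0},
  {"fingers": 0, "dx": -0.03, "dy": 0.002, "dz": 0, "ax": 0, "ay": 0, "az": 0},
  {"fingers": 0, "dx": -0.038, "dy": 0.002, "dz": 0, "ax": 0, "ay": 0, "az": 0},
])

```text
time: 10.2
tcp_pos: [0.5046, -0.2058, 0.1102]
tcp_rot: [0.487, -0.51, 0.514, -0.487]
contact_force: [-0.4, -5.8, 3.2]
width: -0.0003
```

```bash
python3 loc.py
```

```text
10.2 local 0.0018 -0.0643 0.1102 F along -5.795548408400519 Fx -0.0694773311306927 Fz 3.196337653333356 (array([-0.    ,  0.0022, -0.0018]), array([-0.0044, -0.0014,  0.0038]))
```

Call:
send_rows([
  {"fingers": 0, "dx": -0.008, "dy": 0, "dz": -0.001, "ax": 0, "ay": 0, "az": 0},
  {"fingers": 0, "dx": -0.016, "dy": 0, "dz": -0.002, "ax": 0, "ay": 0, "az": 0},
  {"fingers": 0, "dx": -0.024, "dy": 0, "dz": -0.002, "ax": 0, "ay": 0, "az": 0},
  {"fingers": 0, "dx": -0.032, "dy": 0, "dz": -0.002, "ax": 0, "ay": 0, "az": 0},
  {"fingers": 0, "dx": -0.04, "dy": 0, "dz": -0.002, "ax": 0, "ay": 0, "az": 0},
])

```text
time: 10.7
tcp_pos: [0.5047, -0.1656, 0.1102]
tcp_rot: [0.487, -0.51, 0.514, -0.487]
contact_force: [-0.7, -5.2, 4.4]
width: 0.0002
```

```bash
python3 loc.py; python3 -c "
from h import *
grab('wrist','w10')"
```

```text
10.7 local -0.0001 -0.0241 0.1102 F along -5.209673744234853 Fx -0.43394191659179593 Fz 4.4217538637520315 (array([-0.    ,  0.0022,  0.0001]), array([-0.0044, -0.0013,  0.0035]))
```

View pics/w10.png

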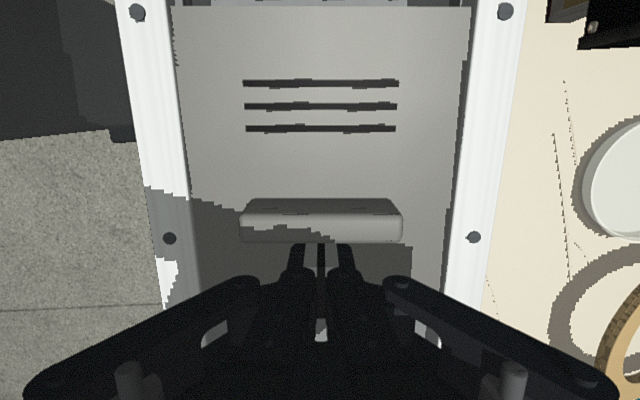

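Call:
send_rows([
  {"fingers": 0, "dx": -0.006, "dy": 0, "dz": 0, "ax": 0, "ay": 0, "az": 0},
  {"fingers": 0, "dx": -0.012, "dy": 0, "dz": 0, "ax": 0, "ay": 0, "az": 0},
  {"fingers": 0, "dx": -0.018, "dy": 0, "dz": 0, "ax": 0, "ay": 0, "az": 0},
  {"fingers": 0, "dx": -0.022, "dy": 0, "dz": 0, "ax": 0, "ay": 0, "az": 0},
  {"fingers": 0, "dx": -0.025, "dy": 0, "dz": 0, "ax": 0, "ay": 0, "az": 0},
])

```text
time: 11.25
tcp_pos: [0.5057, -0.1405, 0.1098]
tcp_rot: [0.487, -0.511, 0.514, -0.488]
contact_force: [-0.5, -5.4, 5.1]
width: 0.0002
```

```bash
python3 loc.py
```

```text
11.25 local -0.0003 0.001 0.1098 F along -5.462206298468812 Fx -0.27709777147683257 Fz 5.072955316250941 (array([-0.    ,  0.0018,  0.0003]), array([-0.0037, -0.001 ,  0.0029]))
```

Call:
send_rows([
  {"fingers": 0, "dx": -0.0015, "dy": 0, "dz": 0, "ax": 0, "ay": 0, "az": 0},
  {"fingers": 0, "dx": -0.003, "dy": 0, "dz": 0, "ax": 0, "ay": 0, "az": 0},
  {"fingers": 0, "dx": -0.0045, "dy": 0, "dz": 0, "ax": 0, "ay": 0, "az": 0},
  {"fingers": 0, "dx": -0.006, "dy": 0, "dz": 0, "ax": 0, "ay": 0, "az": 0},
])

```text
time: 11.65
tcp_pos: [0.506, -0.1347, 0.1098]
tcp_rot: [0.487, -0.511, 0.514, -0.487]
contact_force: [-0.3, -5.7, 4.5]
width: -0.0002
```

Call:
send_rows([
  {"fingers": 0, "dx": -0.001, "dy": 0, "dz": 0, "ax": 0, "ay": 0, "az": 0},
  {"fingers": 0, "dx": -0.002, "dy": 0, "dz": 0, "ax": 0, "ay": 0, "az": 0},
])

```text
time: 11.85
tcp_pos: [0.5061, -0.1327, 0.1098]
tcp_rot: [0.487, -0.511, 0.514, -0.487]
contact_force: [0.6, -5.8, 4.8]
width: 0.0
```

Call:
send_rows([
  {"fingers": 0, "dx": -0.001, "dy": 0, "dz": 0, "ax": 0, "ay": 0, "az": 0},
  {"fingers": 0, "dx": -0.002, "dy": 0, "dz": 0, "ax": 0, "ay": 0, "az": 0},
])

```text
time: 12.05
tcp_pos: [0.5063, -0.1312, 0.1099]
tcp_rot: [0.487, -0.51, 0.514, -0.487]
contact_force: [0.7, -9.0, 3.8]
width: -0.0
```

Call:
send_rows([
  {"fingers": 0, "dx": -0.001, "dy": 0, "dz": 0, "ax": 0, "ay": 0, "az": 0},
  {"fingers": 0, "dx": -0.002, "dy": 0, "dz": 0, "ax": 0, "ay": 0, "az": 0},
])

```text
time: 12.25
tcp_pos: [0.5066, -0.1295, 0.1099]
tcp_rot: [0.487, -0.51, 0.515, -0.487]
contact_force: [0.7, -9.4, 2.4]
width: -0.0001
```

```bash
python3 loc.py
```

```text
12.25 local 0.0001 0.012 0.1099 F along -9.309906660841136 Fx 1.1173609318317783 Fz 2.4191192793567082 (array([-0.    ,  0.0019, -0.0001]), array([-0.0047, -0.0013,  0.0043]))
```

Call:
send_rows([
  {"fingers": 0, "dx": -0.0005, "dy": 0, "dz": 0, "ax": 0, "ay": 0, "az": 0},
  {"fingers": 0, "dx": -0.001, "dy": 0, "dz": 0, "ax": 0, "ay": 0, "az": 0},
])

```text
time: 12.45
tcp_pos: [0.5067, -0.1286, 0.1099]
tcp_rot: [0.487, -0.51, 0.515, -0.487]
contact_force: [0.8, -9.2, 2.8]
width: 0.0001
```

Call:
send_rows([
  {"fingers": 0, "dx": -0.0005, "dy": 0, "dz": 0, "ax": 0, "ay": 0, "az": 0},
  {"fingers": 0, "dx": -0.001, "dy": 0, "dz": 0, "ax": 0, "ay": 0, "az": 0},
])

```text
time: 12.65
tcp_pos: [0.5067, -0.1277, 0.1099]
tcp_rot: [0.487, -0.51, 0.515, -0.487]
contact_force: [-0.0, -9.7, 3.2]
width: 0.0003
```

Call:
send_rows([
  {"fingers": 0, "dx": -0.0005, "dy": 0, "dz": 0, "ax": 0, "ay": 0, "az": 0},
  {"fingers": 0, "dx": -0.001, "dy": 0, "dz": 0, "ax": 0, "ay": 0, "az": 0},
])

```text
time: 12.85
tcp_pos: [0.5067, -0.1268, 0.1099]
tcp_rot: [0.487, -0.51, 0.515, -0.487]
contact_force: [0.3, -9.7, 4.0]
width: -0.0003
```

Call:
send_rows([
  {"fingers": 0, "dx": -0.0005, "dy": 0, "dz": 0, "ax": 0, "ay": 0, "az": 0},
  {"fingers": 0, "dx": -0.001, "dy": 0, "dz": 0, "ax": 0, "ay": 0, "az": 0},
])

```text
time: 13.05
tcp_pos: [0.5068, -0.1258, 0.11]
tcp_rot: [0.487, -0.51, 0.515, -0.487]
contact_force: [0.3, -9.7, 3.7]
width: 0.0003
```

Call:
send_rows([
  {"fingers": 0, "dx": -0.0005, "dy": 0, "dz": 0, "ax": 0, "ay": 0, "az": 0},
  {"fingers": 0, "dx": -0.001, "dy": 0, "dz": 0, "ax": 0, "ay": 0, "az": 0},
])

```text
time: 13.25
tcp_pos: [0.5068, -0.1249, 0.11]
tcp_rot: [0.487, -0.51, 0.515, -0.487]
contact_force: [0.3, -9.9, 3.0]
width: -0.0001
```

Call:
send_rows([
  {"fingers": 0, "dx": -0.0005, "dy": 0, "dz": 0, "ax": 0, "ay": 0, "az": 0},
  {"fingers": 0, "dx": -0.001, "dy": 0, "dz": 0, "ax": 0, "ay": 0, "az": 0},
])

```text
time: 13.45
tcp_pos: [0.5069, -0.124, 0.11]
tcp_rot: [0.487, -0.51, 0.515, -0.487]
contact_force: [0.3, -10.3, 3.9]
width: -0.0001
```

Call:
send_rows([
  {"fingers": 0, "dx": -0.0005, "dy": 0, "dz": 0, "ax": 0, "ay": 0, "az": 0},
  {"fingers": 0, "dx": -0.001, "dy": 0, "dz": 0, "ax": 0, "ay": 0, "az": 0},
])

```text
time: 13.65
tcp_pos: [0.5069, -0.123, 0.11]
tcp_rot: [0.487, -0.51, 0.515, -0.487]
contact_force: [-0.2, -10.8, 2.7]
width: -0.0001
```

Call:
send_rows([
  {"fingers": 0, "dx": -0.0005, "dy": 0, "dz": 0, "ax": 0, "ay": 0, "az": 0},
  {"fingers": 0, "dx": -0.001, "dy": 0, "dz": 0, "ax": 0, "ay": 0, "az": 0},
])

```text
time: 13.85
tcp_pos: [0.507, -0.1219, 0.1099]
tcp_rot: [0.487, -0.51, 0.515, -0.487]
contact_force: [1.0, -10.5, 2.2]
width: 0.0006
```

Call:
send_rows([
  {"fingers": 0, "dx": -0.0005, "dy": 0, "dz": 0, "ax": 0, "ay": 0, "az": 0},
  {"fingers": 0, "dx": -0.001, "dy": 0, "dz": 0, "ax": 0, "ay": 0, "az": 0},
])

```text
time: 14.05
tcp_pos: [0.507, -0.121, 0.1099]
tcp_rot: [0.487, -0.51, 0.515, -0.487]
contact_force: [0.6, -10.6, 1.9]
width: 0.0001
```

Call:
send_rows([
  {"fingers": 0, "dx": -0.0005, "dy": 0, "dz": 0, "ax": 0, "ay": 0, "az": 0},
  {"fingers": 0, "dx": -0.001, "dy": 0, "dz": 0, "ax": 0, "ay": 0, "az": 0},
])

```text
time: 14.25
tcp_pos: [0.5071, -0.1204, 0.1099]
tcp_rot: [0.488, -0.51, 0.515, -0.487]
contact_force: [0.6, -13.7, 2.1]
width: -0.0001
```

Call:
send_rows([
  {"fingers": 0, "dx": -0.0004, "dy": 0, "dz": 0, "ax": 0, "ay": 0, "az": 0},
  {"fingers": 0, "dx": -0.0004, "dy": 0, "dz": 0, "ax": 0, "ay": 0, "az": 0},
])

```text
time: 14.45
tcp_pos: [0.507, -0.1204, 0.1099]
tcp_rot: [0.488, -0.51, 0.515, -0.487]
contact_force: [-0.2, -14.5, 1.2]
width: -0.0002
```

Call:
send_rows([
  {"fingers": 0, "dx": 0.001, "dy": 0, "dz": 0, "ax": 0, "ay": 0, "az": 0},
  {"fingers": 0, "dx": 0.002, "dy": 0, "dz": 0, "ax": 0, "ay": 0, "az": 0},
])

```text
time: 14.65
tcp_pos: [0.507, -0.1206, 0.1098]
tcp_rot: [0.487, -0.511, 0.514, -0.488]
contact_force: [2.1, -3.6, 1.7]
width: 0.0003
```

Call:
send_rows([
  {"fingers": 0, "dx": 0.001, "dy": 0, "dz": 0, "ax": 0, "ay": 0, "az": 0},
  {"fingers": 0, "dx": 0.002, "dy": 0, "dz": 0, "ax": 0, "ay": 0, "az": 0},
])

```text
time: 14.85
tcp_pos: [0.5055, -0.1206, 0.1085]
tcp_rot: [0.487, -0.512, 0.513, -0.488]
contact_force: [0.3, -0.5, 0.9]
width: 0.0002
```

Call:
send_rows([
  {"fingers": 0, "dx": 0.002, "dy": 0, "dz": 0, "ax": 0, "ay": 0, "az": 0},
  {"fingers": 0, "dx": 0.006, "dy": 0, "dz": 0, "ax": 0, "ay": 0, "az": 0},
  {"fingers": 0, "dx": 0.012, "dy": 0, "dz": 0, "ax": 0, "ay": 0, "az": 0},
  {"fingers": 0, "dx": 0.014, "dy": 0, "dz": 0, "ax": 0, "ay": 0, "az": 0},
])

```text
time: 15.25
tcp_pos: [0.5046, -0.135, 0.1082]
tcp_rot: [0.487, -0.512, 0.512, -0.487]
contact_force: [-0.1, -0.1, 0.0]
width: -0.0002
```

Call:
send_rows([
  {"fingers": 0, "dx": 0.01, "dy": -0.02, "dz": 0, "ax": 0, "ay": 0, "az": 0},
  {"fingers": 0, "dx": 0.03, "dy": -0.05, "dz": 0, "ax": 0, "ay": 0, "az": 0},
  {"fingers": 0, "dx": 0.06, "dy": -0.08, "dz": 0, "ax": 0, "ay": 0, "az": 0},
  {"fingers": 0, "dx": 0.08, "dy": -0.11, "dz": 0, "ax": 0, "ay": 0, "az": 0},
  {"fingers": 0, "dx": 0.09, "dy": -0.12, "dz": 0, "ax": 0, "ay": 0, "az": 0},
])

```text
time: 15.75
tcp_pos: [0.5015, -0.2271, 0.2322]
tcp_rot: [0.486, -0.51, 0.515, -0.488]
contact_force: [0.4, -0.3, 0.2]
width: -0.0003
```

```bash
python3 loc.py; python3 -c "
from h import *
grab('wrist','w11');grab('top','t11')"
```

```text
15.75 local -0.0003 -0.0857 0.2322 F along -0.24237234863338308 Fx 0.4104730931699487 Fz 0.17715495389343983 (array([-0.0004,  0.1242, -0.0004]), array([-0.006 , -0.0025,  0.003 ]))
```

View pics/w11.png

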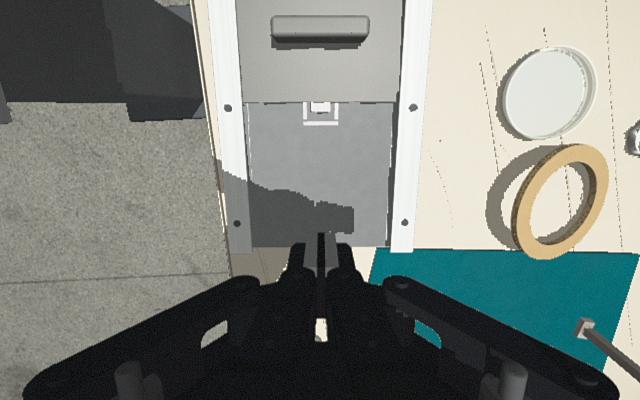

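```bash
python3 - <<'E'
from h import *
d=load('w11');im=d['image'];a_=cv2.resize(im[80:140,270:370],None,fx=8,fy=8,interpolation=cv2.INTER_CUBIC);cv2.imwrite('pics/crop5.png',a_)
org=np.array([.506,-.1415]);a=np.array([.0488,.9988]);x=np.array([.9988,-.0488])
for n,u,v,z in [('rear edge',270,102,.076),('rib rear top',320,40,.104),('pawl',320,107,.073)]:
    q=onz(d,u,v,z)[:2]-org;print(n,(q@x).round(4),(q@a).round(4))
E
```

```text
rear edge -0.0412 -0.0152
rib rear top 0.0002 0.0265
pawl 0.0001 -0.0193
```

View pics/crop5.png

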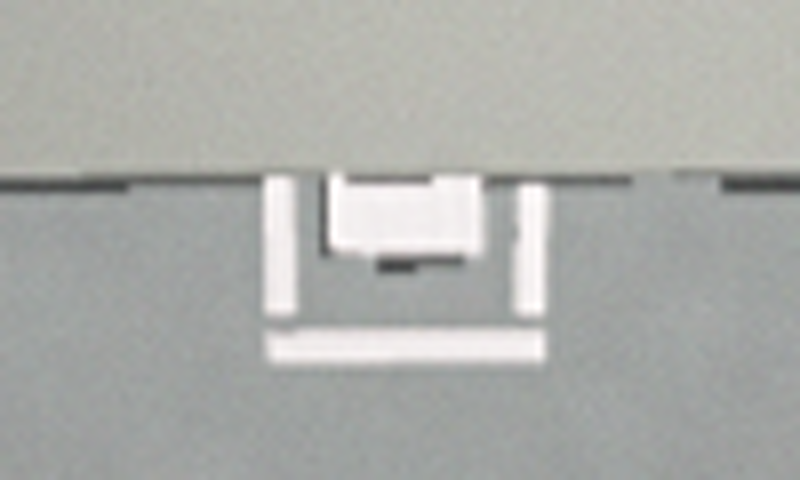

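View pics/t11.png

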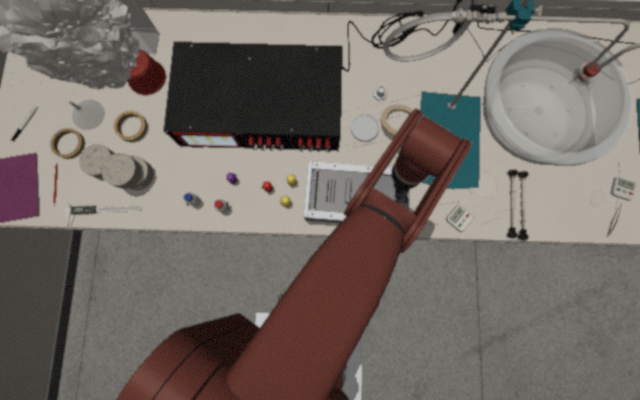

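Call:
send_rows([
  {"fingers": 0, "dx": 0.002, "dy": 0.03, "dz": 0, "ax": 0, "ay": 0, "az": 0},
  {"fingers": 0, "dx": 0.005, "dy": 0.065, "dz": 0, "ax": 0, "ay": 0, "az": 0},
  {"fingers": 0, "dx": 0.005, "dy": 0.09, "dz": 0, "ax": 0, "ay": 0, "az": 0},
  {"fingers": 0, "dx": 0.005, "dy": 0.105, "dz": 0, "ax": 0, "ay": 0, "az": 0},
  {"fingers": 0, "dx": 0.005, "dy": 0.105, "dz": 0, "ax": 0, "ay": 0, "az": 0},
])

```text
time: 16.35
tcp_pos: [0.4978, -0.2272, 0.1195]
tcp_rot: [-0.488, 0.515, -0.51, 0.487]
contact_force: [0.5, 0.5, -0.2]
width: 0.0001
```

```bash
python3 loc.py; python3 -c "
from h import *
d=grab('wrist','w12');im=d['image'];cv2.imwrite('pics/crop6.png',cv2.resize(im[60:220,220:420],None,fx=4,fy=3.7,interpolation=cv2.INTER_CUBIC))
T=d['camera_from_world'];print(-T[:3,:3].T@T[:3,3])
grab('scene','s12')"
```

```text
16.35 local -0.004 -0.086 0.1195 F along 0.48430669804030996 Fx 0.4337848670088565 Fz -0.1984367092978459 (array([0.    , 0.0115, 0.004 ]), array([ 0.0054, -0.0003, -0.004 ]))
[ 0.50168552 -0.16076206  0.23723534]
```

View pics/crop6.png

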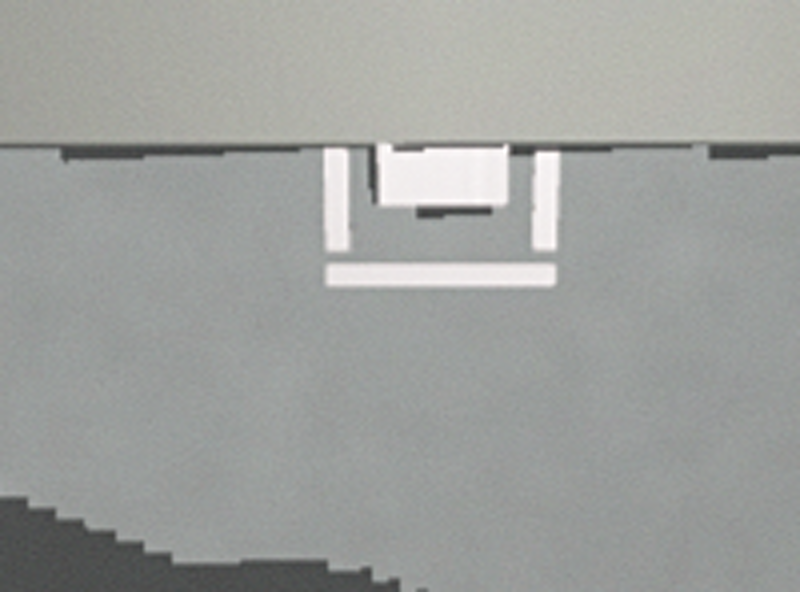

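View pics/s12.png

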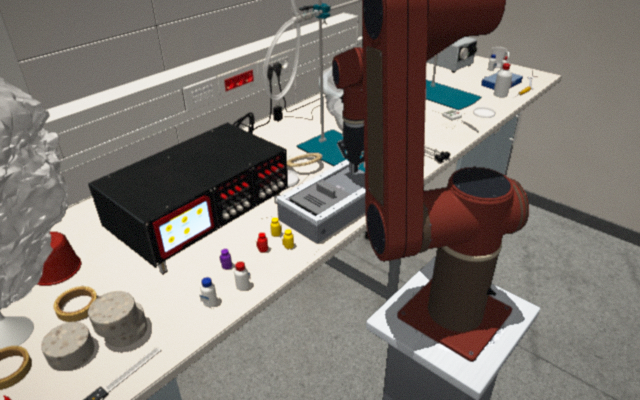

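```bash
python3 - <<'E'
from h import *
d=load('w12');im=d['image'].astype(float).mean(2)
r=im[60+47,310:355];print(r.round().astype(int))
org=np.array([.506,-.1415]);a=np.array([.0488,.9988]);x=np.array([.9988,-.0488])
for z in(.068,.075):
    p=[proj(d,[*(org+a*-.019+x*q),z]) for q in(-.008,.008)];print(z,p[1][0]-p[0][0])
E
```

```text
[166 164  92  75 159 242 243 239 238 239 240 238 239 238 240 238 240 238
 241 239 240 241 239 241 241 239 239 239 241 242 241 239 237 238 240 242
 233 180 161 165 163 160 159 197 242]
0.068 31.09223378509074
0.075 32.435125763654696
```

Call:
send_rows([
  {"fingers": 0, "dx": 0, "dy": -0.03, "dz": 0, "ax": 0, "ay": 0, "az": 0},
  {"fingers": 0, "dx": 0, "dy": -0.07, "dz": 0, "ax": 0, "ay": 0, "az": 0},
  {"fingers": 0, "dx": 0, "dy": -0.1, "dz": 0, "ax": 0, "ay": 0, "az": 0},
  {"fingers": 0, "dx": 0, "dy": -0.11, "dz": 0, "ax": 0, "ay": 0, "az": 0},
  {"fingers": 0, "dx": 0, "dy": -0.11, "dz": 0, "ax": 0, "ay": 0, "az": 0},
])

```text
time: 16.95
tcp_pos: [0.5015, -0.2303, 0.2368]
tcp_rot: [0.487, -0.51, 0.515, -0.488]
contact_force: [0.0, 0.1, -0.3]
width: 0.0003
```

```bash
python3 - <<'E'
from h import *
d=grab('wrist','w13');s=status.observe();print(s['time'],s['tcp_pos'],s['contact_force'].round(2))
im=d['image'];cv2.imwrite('pics/crop7.png',cv2.resize(im[60:160,240:400],None,fx=4,fy=4))
print(workorder.finish_job())
E
```

```text
17.0 [ 0.50046444 -0.22969116  0.23449003] [-0.27  1.04 -0.8 ]
the job is handed in; nothing more can be done
None
```

View pics/crop7.png

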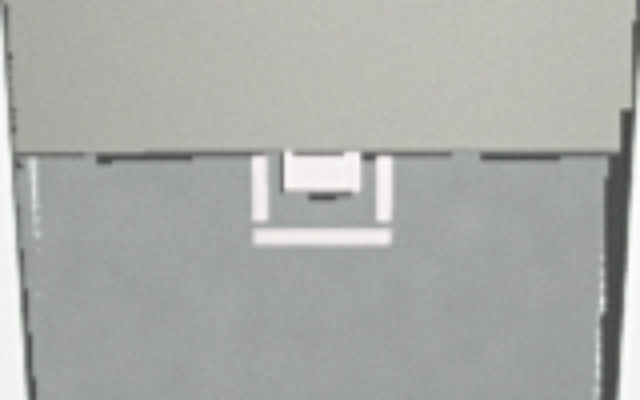

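The small brown bottle is standing upright in the box, the hatch is shut behind the popped-up catch, and the job was handed in at about 17 s.

- **Bottle:** I set it down at the centre of the hatchway and let go. A wrist picture after the release showed it still upright; it has been out of sight since the hatch closed.
- **Hatch:** I pushed it by the rib. Sliding took about 5–6 N, and the seal brought that to 9–10.7 N. The push then rose to 13.7 N and, on a 0.4 mm nudge, to 14.5 N without moving. I took that as the stops, with roughly 4 N actually on them, and backed off.
- **Catch:** The last pictures show the pawl directly against the hatch's rear edge, casting a shadow. Its apparent width (32.6 px) matches the raised height (32.4 px) better than the lowered one (31.1 px). The hatch stayed put with nothing touching it, at about y = +56 mm. I did not try pulling it open again.
- **Bystanders:** The two taller bottles and the timer look unmoved in the last pictures I took of them. I compared them by eye and did not measure their positions.
- **Disagreements:** The cameras differed by 3–6 mm on the bottle's position, so I used the close wrist view for the grasp. The hatch's resting place reads 3–4 mm back from where I felt the stop, against an expected 2 mm. The measured tool position also varied by 1–2 mm.

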